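Fetch the remote from behind the ornaments

TASK

The TV remote lies on the round woven mat behind a row of three ornaments (a small vase, a candle glass and a bird figurine). First stand all three ornaments on the grey cloth runner, next fetch the remote and lay it face up, centred and lengthwise on the brown leather mat, and then put each ornament back upright on the very spot on the woven mat where it stood at the start (which way it faces does not matter). Set everything down softly, let nothing topple, and leave the tealight where it is.

Things in the scene. Friction and masses are not known exactly. Their poses are not given: they have to be found in the camera images.
- vase: small cream ribbed ceramic vase, loose, 130 mm tall: body 66 mm across the ribs up to 74 mm height, narrowing to a smooth round neck 36 mm in diameter from 92 to 130 mm height (grip there from above). 0.25 kg. Origin: centre of the underside, z up; its yaw means nothing. Starts in one of three places of the row on the woven mat.
- candle: candle in a straight clear glass, loose, 65 mm in diameter, 100 mm tall, paper band round the lower half, about 0.3 kg; grip it across the upper part from above. Origin: centre of the underside, z up; its yaw means nothing. Starts in one of three places of the row on the woven mat.
- bird: cream bird figurine on a round stone (64 mm wide, 42 mm high), loose, 109 mm tall, 0.28 kg. The body is a barrel along x, 44 mm wide in y (full width x = -8 to +10 mm), axis 62 mm above the underside: grip it there across y from above. Head (34 mm) at x = 22, beak to 51, tail to -53 mm. Origin: centre of the underside, x to the beak, z up. Starts in one of the three places, facing along the row.
- remote: black TV remote, loose, lying face up (light buttons), 160 mm long (x), 44 mm wide (y), 22 mm thick, about 0.13 kg. Origin: centre of the underside; x along its length, z up. It starts on the woven mat beyond the row of ornaments as seen from the robot, roughly parallel to the row and about 20 mm from it.
- woven_mat: round straw-coloured woven mat, fixed, 340 mm in diameter, 6 mm thick. Origin: centre of its underside. In its frame the ornaments start in a row at about x = -40 mm and y = -115, 0 and +115 mm (which is where differs each time), the remote at about x = +50 mm; all stand on its top.
- runner: grey cloth runner, the side area, fixed, flat: 320 mm (x) by 140 mm (y), 4 mm thick, to the left or to the right of the woven mat. Origin: centre of its underside. It holds the three ornaments side by side along its length.
- leather_mat: brown leather mat with two light seams, fixed, flat: 200 mm (x) by 80 mm (y), 4 mm thick, on the other side of the woven mat from the runner; the remote goes on it. Origin: centre of its underside.
- tealight: tealight in an aluminium cup, loose, 44 mm in diameter, 18 mm tall, on the woven mat beyond the remote; a bystander to leave alone. Origin: centre of the underside.
Things that resemble listed ones, but are neither listed nor needed, are in the scene too. Of the things that look like the remote, the largest one is meant.

How it is judged:
By the outcome, as a careful person would: the job done as asked, in the order asked, and still so for the second after the job is handed in, with the robot touching nothing.
It also fails if it takes over 149 s, if anything falls off the work surface, if the arm or the gripper's body presses on something with over 40 N, if the wrist force passes 120 N, or if a joint passes its speed limit or range.

ROBOT

A 7-joint arm with a two-finger parallel gripper is mounted at the origin on the work surface. World frame = base frame: x ahead of the robot, y to its left, z up, the work surface at z = 0. Lengths are in m, angles in rad, forces in N, time in s.
With the tool pointing down it reaches from about 0.4 to 0.875 m from the base axis. Payload 19.3 kg.
Tool frame: the origin (TCP) lies at the very end of the fingers, on their centre line; the grasp point (between the pads) lies 19 mm behind it; z points along the fingers, y is the line along which they close (so a half turn about z gives the same grasp; the last joint's range is limited). The gripper opens to 85 mm and grips with 20 to 120 N. Pads are 22 mm wide; open, the fingers measure 114 mm over their backs; the gripper's body (76 mm by 85 mm) begins 54 mm behind the grasp point. The pads swing forward as they close: fully open they stand 13 mm farther back than shut.
Start: joints at [-1.262, 0.521, -0.036, 1.599, 0.021, 1.021, -0.113], TCP at [0.231, 0.581, 0.231] pointing down, gripper open.
Joint ranges: [-2.91, 2.91], [-0.3, 2.13], [-1.5, 1.42], [0.17, 2.43], [-1.26, 4.41], [0.16, 1.93], [-2.52, 2.52]. Speed limits (rad/s): [1.89, 1.89, 2.39, 2.39, 3.01, 3.01, 3.01].

INTERFACE

Orientations are given as [roll, pitch, yaw] about the fixed x, y, z axes, in that order (R = Rz(yaw) Ry(pitch) Rx(roll)).
In Python, from workcell import bot gives the robot as it stands.
- The arm moves only by the shell command python3 -m crank 'ROWS' [FORCE]. ROWS is a JSON object of lists of equal length, an entry for each row: "travel": the shift along the world's x, y, z in cm, a list of three; "turn": the turn, a rotation vector about the world's x, y, z in degrees, a list of three; "gripper": the closure, from 0 (fully open) to 1 (shut). A call has exactly 5 rows; each row is the pose to reach, as a shift and turn from the pose commanded when the call began; what a row does not reach only later rows make up. A row lasts 1/10 s, in which the tool goes at most 50 mm and 8.59 degrees, less where a joint would pass 70% of its speed; a pose out of reach is approached as far as the arm can. A call with a gripper value outside its range is refused whole. The fingers move at their own pace and stop on an object; FORCE is the grip in N (left out, the last holds). Time passes only in rows, so rows that repeat a pose let the fingers close, or fill a call up. It gives the time, the measured TCP pose, the force, the opening and the grip force at its end, in the units of the state.
- bot.observe(): the state, without advancing time (a new reading comes with each control period).
- bot.grab_frame(name): name is "scene" or "top"; returns a dict with "pixels" (420x560x3 uint8, red, green, blue), "fx", "fy", "cx", "cy" (pixels), "extrinsics" (4x4, takes a point from world to camera coordinates). Camera axes: x right, y down, z forward; pixel columns grow to the right and rows downward; lengths in m; the calibration is good to about 2 mm. A picture is of the moment at which its call begins. There is no depth.
- bot.job_done(): hands the job in; it is judged then, once.
The state is a dict: "clock": time; "qpos": joint angles; "qd": joint speeds; "joint_efforts": joint torques, N m; "position": TCP position; "tool_rot": TCP orientation; "force": force on the tool from outside, world axes, zero at the start; "moment": the same for the moment, N m; "grip_width": finger opening in m; "finger_force": force on a finger pad.
Only numpy, scipy, OpenCV 4.12 (cv2) and the standard library are available. Lean on these libraries where they do the work, as an engineer would, in place of code of your own. Each camera call takes 0.05 s, during which the arm holds its last target. There are 200 camera calls.

## Working session

There is one attempt and no reset: what is moved stays moved. The work goes in short steps, Python scripts to look and compute and a shell command to move; the robot and the scene stay as the last step left them, time stands still between calls to the robot, and variables do not carry over. Pictures are saved under pics/ and viewed, at most 14 in all, crops included, and the job is handed in when it is done.

```bash
mkdir -p pics; cat > h.py <<'E'
import numpy as np, cv2
from workcell import bot
def snap(n,f):
    d=bot.grab_frame(n); cv2.imwrite(f'pics/{f}.png',d['pixels'][:,:,::-1]); np.savez(f'pics/{f}.npz',**d); return d
def load(f): return dict(np.load(f'pics/{f}.npz'))
def ray(d,u,v,z):
    E=d['extrinsics'];R=E[:3,:3];c=-R.T@E[:3,3]
    r=R.T@np.array([(u-d['cx'])/d['fx'],(v-d['cy'])/d['fy'],1]); return c+r*(z-c[2])/r[2]
def proj(d,p):
    q=d['extrinsics'][:3,:3]@np.array(p)+d['extrinsics'][:3,3]; return d['fx']*q[0]/q[2]+d['cx'],d['fy']*q[1]/q[2]+d['cy']
E
python3 - <<'E'
from h import *
for n in ('top','scene'):
    d=snap(n,n+'0'); E=d['extrinsics']; print(n,d['fx'],d['cx'],d['cy'],(-E[:3,:3].T@E[:3,3]).round(3),E[:3,:3].round(2).tolist())
s=bot.observe(); print({k:np.round(v,3).tolist() for k,v in s.items()})
E
```

```text
top 519.3343101170053 274.5668288471579 214.7421161130111 [ 0.328 -0.014  1.32 ] [[0.01, -1.0, -0.02], [-0.99, -0.0, -0.12], [0.12, 0.02, -0.99]]
scene 430.69481786164425 280.66787645725367 213.06511389964808 [1.004 0.479 0.54 ] [[-0.66, 0.75, 0.01], [0.43, 0.39, -0.81], [-0.61, -0.53, -0.58]]
{'clock': 0.1, 'qpos': [-1.262, 0.522, -0.036, 1.6, 0.021, 1.021, -0.113], 'qd': [0.0, -0.0, 0.0, -0.001, 0.0, 0.001, 0.001], 'joint_efforts': [0.003, -92.848, 1.984, -37.053, 0.018, 0.005, -0.0], 'position': [0.231, 0.58, 0.231], 'tool_rot': [-3.141, 0.0, 2.763], 'force': [-0.174, -1.22, -0.158], 'moment': [0.057, 0.023, -0.01], 'finger_force': 0.0, 'grip_width': 0.086}
```

View pics/top0.png

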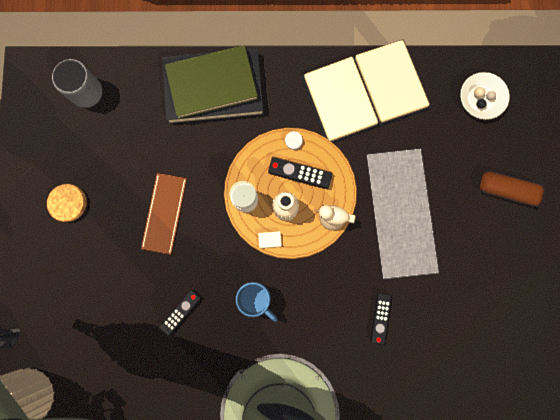

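View pics/scene0.png

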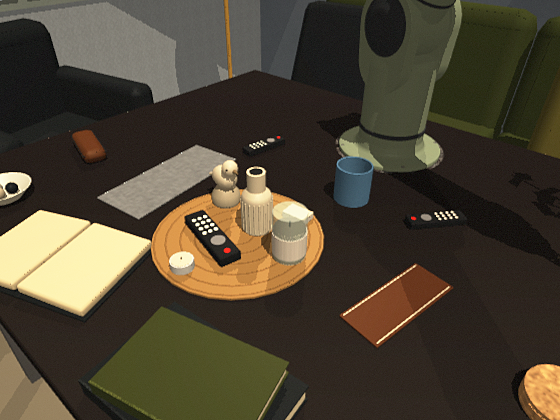

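The top view shows the round mat near (290,192), with candle (244,196), vase (286,206), bird (335,217, beak to the right), remote (300,173) and tealight (294,140). The runner is at (402,213) on the right and the leather mat at (164,214) on the left. A small white box stands in front of the row at (270,240). I'll zoom in next.

```bash
python3 - <<'E'
from h import *
t=load('top0')['pixels'][:,:,::-1]; s=load('scene0')['pixels'][:,:,::-1]
a=cv2.resize(t[120:265,215:365],None,fx=4,fy=4,interpolation=cv2.INTER_CUBIC)
b=cv2.resize(s[150:300,145:330],None,fx=4,fy=4,interpolation=cv2.INTER_CUBIC)
cv2.imwrite('pics/a.png',a);cv2.imwrite('pics/b.png',b)
d=load('top0');hsv=cv2.cvtColor(t.copy(),cv2.COLOR_BGR2HSV)
def big(m,roi):
    x0,y0,x1,y1=roi; k=np.zeros_like(m);k[y0:y1,x0:x1]=m[y0:y1,x0:x1]
    k=cv2.morphologyEx(k,cv2.MORPH_OPEN,np.ones((3,3)))
    return max(cv2.findContours(k,cv2.RETR_EXTERNAL,cv2.CHAIN_APPROX_NONE)[0],key=cv2.contourArea)
def rect(c,z,n):
    P=np.array([ray(d,*q,z)[:2] for q in c[:,0].astype(float)]); r=cv2.minAreaRect((P*1000).astype(np.float32)); print(n,np.round(r[0],1),np.round(r[1],1),r[2])
H,S,V=[hsv[...,i] for i in range(3)]
rect(big(((S<60)&(V>70)).astype('u1')*255,(360,140,445,285)),.004,'runner')
rect(big(((S>90)&(V>50)&((H<20)))  .astype('u1')*255,(135,165,195,260)),.004,'leather')
c=big(((S>90)&(V>80)).astype('u1')*255,(215,120,365,265))
P=np.array([ray(d,*q,.006)[:2] for q in c[:,0].astype(float)]);print('mat',cv2.fitEllipse((cv2.convexHull((P*1000).astype(np.float32)))))
m=((V<60).astype('u1')*255); rect(big(m,(262,150,338,195)),.028,'remote')
E
```

```text
runner [ 500.5 -307.9] [322.6 143.5] 6.629291534423828
leather [496.6 299.6] [ 82.5 204.2] 80.54063415527344
mat ((552.7778930664062, -22.629907608032227), (340.4565734863281, 341.84356689453125), 96.57819366455078)
remote [ 580.7 -113.1] [20.8 41. ] 73.4115982055664
```

View pics/a.png

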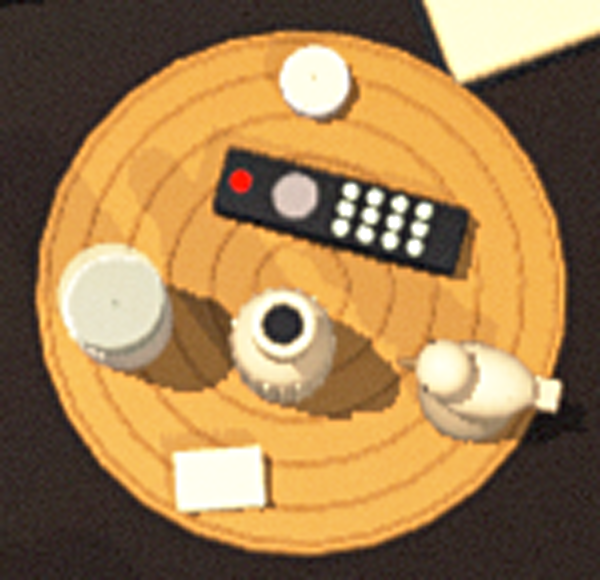

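View pics/b.png

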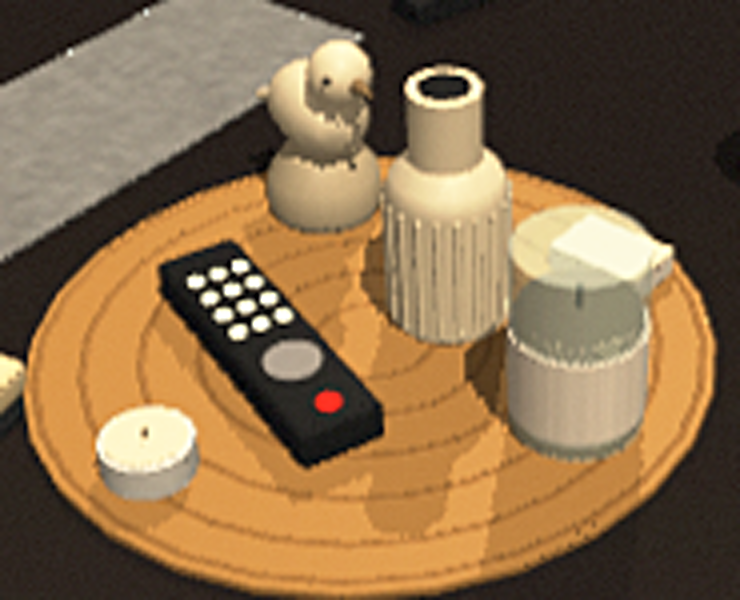

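The crops show, in crop pixels: candle rim centre (115,300), vase mouth (284,324), bird head (445,372) with beak to the left at (403,362) and tail at (548,394). The remote corners are (232,148), (470,208), (455,275), (214,212), red button to the left. In the scene crop the vase mouth is at (444,87), the candle rim at (579,248) and the bird head at (341,70).

```bash
cat >> h.py <<'E'
def two(d1,p1,d2,p2):
    A=[];b=[]
    P=[]
    for d,p in((d1,p1),(d2,p2)): K=np.array([[d['fx'],0,d['cx']],[0,d['fy'],d['cy']],[0,0,1]]);P.append(K@d['extrinsics'][:3])
    X=cv2.triangulatePoints(P[0],P[1],np.array(p1,float).reshape(2,1),np.array(p2,float).reshape(2,1)); return (X[:3]/X[3]).ravel()
E
python3 - <<'E'
from h import *
t=load('top0');s=load('scene0')
A=lambda x,y:((x+.5)/4-.5+215,(y+.5)/4-.5+120)
B=lambda x,y:((x+.5)/4-.5+145,(y+.5)/4-.5+150)
for n,a,b,z in(('vase',(284,324),(444,87),.136),('candle',(115,299),(579,248),.106),('head',(445,372),(341,70),.098),('beak',(403,362),(372,96),.09),('tail',(548,394),(262,88),.08)):
    print(n,ray(t,*A(*a),z).round(4),ray(s,*B(*b),z).round(4),two(t,A(*a),s,B(*b)).round(4))
C=[ray(t,*A(*p),.028) for p in((232,148),(470,208),(455,275),(214,212))]
print('remote',np.mean(C,0),np.array(C).round(3)); print(np.degrees(np.arctan2(*(C[0]-C[1])[[1,0]])),np.linalg.norm(C[0]-C[1]),np.linalg.norm(C[1]-C[2]))
for p,z in(((315,82),.024),): print('tealight',ray(t,*A(*p),z).round(4))
for p in ((175,452),(265,445),(268,505),(176,512)): print('box',ray(t,*A(*p),.02).round(3))
# stone bottom in scene: visible front bottom edge ellipse
for p in ((325,230),): print('stone bottom front',ray(s,*B(*p),.006).round(4))
E
```

```text
vase [ 0.5095 -0.0124  0.136 ] [ 0.5086 -0.0117  0.136 ] [ 0.5091 -0.0121  0.1361]
candle [0.5286 0.0878 0.106 ] [0.5327 0.0917 0.106 ] [0.529  0.0883 0.1025]
head [ 0.487  -0.1078  0.098 ] [ 0.485  -0.1095  0.098 ] [ 0.4867 -0.1076  0.0994]
beak [ 0.4939 -0.0834  0.09  ] [ 0.4835 -0.0887  0.09  ] [ 0.4921 -0.0821  0.0965]
tail [ 0.4763 -0.1707  0.08  ] [ 0.505  -0.1504  0.08  ] [ 0.4807 -0.1751  0.0595]
remote [ 0.59869321 -0.0488524   0.028     ] [[ 0.639  0.021  0.028]
 [ 0.601 -0.129  0.028]
 [ 0.558 -0.12   0.028]
 [ 0.598  0.032  0.028]]
75.715379102195 0.1555412617332059 0.044050894972573376
tealight [ 0.6832 -0.0313  0.024 ]
box [0.446 0.056 0.02 ]
box [ 0.45  -0.001  0.02 ]
box [ 0.413 -0.003  0.02 ]
box [0.408 0.055 0.02 ]
stone bottom front [ 0.5031 -0.111   0.006 ]
```

```bash
cat >> h.py <<'E'
def to(x,y,z,yaw):
    s=bot.observe();p=np.array(s['position']);r=np.degrees(s['tool_rot'])
    print('t',round(s['clock'],1),'p',p.round(4),'rpy',r.round(1),'w',round(s['grip_width'],4),'F',np.round(s['force'],1),'travel cm',((np.array([x,y,z])-p)*100).round(2),'yaw',round((yaw-r[2]+180)%360-180,1),'q7',round(s['qpos'][6],2))
E
python3 - <<'E'
from h import *
s=load('scene0');B=lambda x,y:((x+.5)/4-.5+145,(y+.5)/4-.5+150)
for n,p,r in(('candle',(578,458),.0325),('vase',(450,340),.033),('stone',(325,230),.032),('stone',(325,230),.028)):
    a=ray(s,*B(*p),.006);c=np.array([1.004,.479]);u=(a[:2]-c)/np.linalg.norm(a[:2]-c);print(n,a[:2]+u*r)
E
python3 -m crank '{"travel":[[16,-18,0],[16,-18,0],[16,-18,0],[16,-18,0],[16,-18,0]],"turn":[[0,0,-8],[0,0,-16],[0,0,-24],[0,0,-32],[0,0,-40]],"gripper":[0,0,0,0,0]}' 30
python3 -c "from h import *;to(.4825,-.13,.2,77)"
```

```text
candle [0.52548332 0.08831829]
vase [ 0.50366852 -0.01772391]
stone [ 0.48236725 -0.13540054]
stone [ 0.4849561  -0.13235129]
clock: 0.6
position: [0.3927, 0.3982, 0.2313]
tool_rot: [-3.142, 0.0, 2.057]
force: [-0.4, 0.9, -0.1]
grip_width: 0.0852
finger_force: 0.0
t 0.6 p [0.3927 0.3982 0.2313] rpy [-180.     0.   117.9] w 0.0852 F [-0.4  0.9 -0.1] travel cm [  8.98 -52.82  -3.13] yaw -40.9 q7 -0.33
```

```bash

python3 -m crank '{"travel":[[8,-24,0],[8,-24,0],[8,-24,0],[8,-24,0],[8,-24,0]],"turn":[[0,0,-8],[0,0,-16],[0,0,-24],[0,0,-32],[0,0,-40.9]],"gripper":[0,0,0,0,0]}' >/dev/null
python3 -m crank '{"travel":[[1,-5,0],[1,-10,0],[1,-20,0],[1,-25,-1],[1,-28.7,-3.1]],"turn":[[0,0,0],[0,0,0],[0,0,0],[0,0,0],[0,0,0]],"gripper":[0,0,0,0,0]}' >/dev/null
python3 -m crank '{"travel":[[0,0,0],[0,0,0],[0,0,0],[0,0,0],[0,0,0]],"turn":[[0,0,0],[0,0,0],[0,0,0],[0,0,0],[0,0,0]],"gripper":[0,0,0,0,0]}' >/dev/null
python3 -c "
from h import *;to(.483,-.129,.05,77);t=snap('top','top1');s=snap('scene','scene1')
a=cv2.resize(s['pixels'][60:300,150:390,::-1],(600,600));cv2.imwrite('pics/c.png',a)"
```

```text
t 2.1 p [ 0.4804 -0.0822  0.2123] rpy [180.   -0.   77.8] w 0.0853 F [0.3 0.5 0.4] travel cm [  0.26  -4.68 -16.23] yaw -0.8 q7 0.06
```

View pics/c.png

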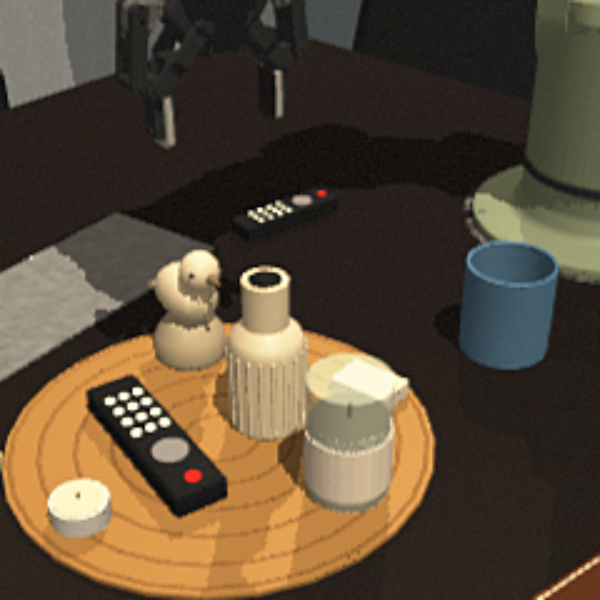

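The gripper is open and hangs above and behind the bird at (200,110) in the crop. The row is untouched.

```bash

python3 -m crank '{"travel":[[0.3,-3,0],[0.3,-4.7,-2],[0.3,-4.7,-5],[0.3,-4.7,-7],[0.3,-4.7,-7]],"turn":[[0,0,-0.8],[0,0,-0.8],[0,0,-0.8],[0,0,-0.8],[0,0,-0.8]],"gripper":[0,0,0,0,0]}' >/dev/null
python3 -c "
from h import *;to(.483,-.129,.05,77)"
```

```text
t 2.7 p [ 0.4821 -0.1298  0.1403] rpy [-179.8    0.    76.9] w 0.0853 F [-0.1 -0.1  1. ] travel cm [ 0.09  0.08 -9.03] yaw 0.1 q7 0.21
```

```bash

python3 -m crank '{"travel":[[0.1,0.1,-2],[0.1,0.1,-4],[0.1,0.1,-6],[0.1,0.1,-8],[0.1,0.1,-9]],"turn":[[0,0,0],[0,0,0],[0,0,0],[0,0,0],[0,0,0]],"gripper":[0,0,0,0,0]}' >/dev/null
python3 -m crank '{"travel":[[0,0,0],[0,0,0],[0,0,0],[0,0,0],[0,0,0]],"turn":[[0,0,0],[0,0,0],[0,0,0],[0,0,0],[0,0,0]],"gripper":[0.1,0.2,0.3,0.35,0.4]}' 25
python3 -c "
from h import *;to(.483,-.129,.05,77)
s=snap('scene','scene2');cv2.imwrite('pics/d.png',cv2.resize(s['pixels'][100:300,150:350,::-1],(600,600)))"
```

```text
clock: 3.7
position: [0.4845, -0.1292, 0.0527]
tool_rot: [3.141, -0.0, 1.342]
force: [0.7, -0.7, -0.5]
grip_width: 0.0516
finger_force: 0.0
t 3.7 p [ 0.4845 -0.1292  0.0527] rpy [180.   -0.   76.9] w 0.0516 F [ 0.7 -0.7 -0.5] travel cm [-0.15  0.02 -0.27] yaw 0.1 q7 0.29
```

View pics/d.png

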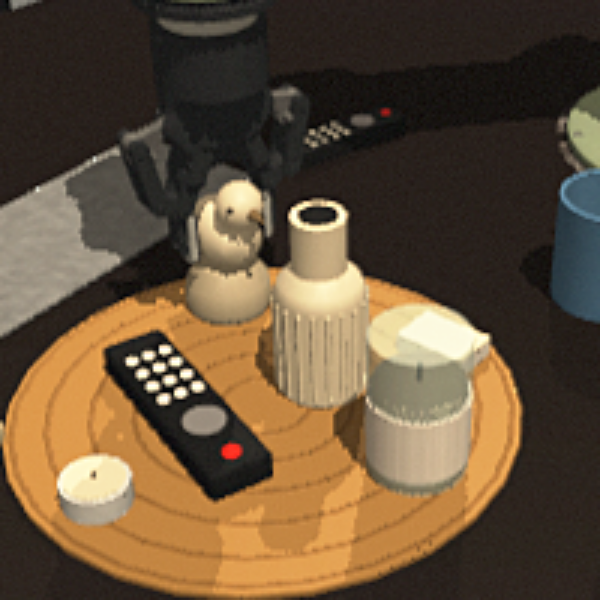

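The bird stands between the pads, at (235,235) in the crop. Close and lift.

```bash

python3 -m crank '{"travel":[[0,0,-0.1],[0,0,-0.1],[0,0,-0.1],[0,0,-0.1],[0,0,-0.1]],"turn":[[0,0,0],[0,0,0],[0,0,0],[0,0,0],[0,0,0]],"gripper":[0.45,0.5,0.6,0.6,0.6]}' 30
python3 -c "
from h import *;to(.483,-.129,.05,77)
s=snap('scene','scene3')
a=load('scene2')['pixels'];p=s['pixels']
for i,c in(('before',a),('after',p)):
    g=c[190:212,205:245].astype(int); m=(g[...,0]>110)&(g[...,2]>90); ys,xs=np.nonzero(m[6:16]); print(i,xs.mean(),ys.mean(),len(xs))"
python3 -m crank '{"travel":[[0,0,0.5],[0,0,2],[0,0,6],[0,0,10],[0,0,13]],"turn":[[0,0,0],[0,0,0],[0,0,0],[0,0,0],[0,0,0]],"gripper":[0.6,0.6,0.6,0.6,0.6]}' 
python3 -c "
from h import *;to(.5005,-.308,.052,77)"
```

```text
clock: 4.25
position: [0.4845, -0.1293, 0.0514]
tool_rot: [3.141, -0.0, 1.342]
force: [0.0, -0.1, 6.4]
grip_width: 0.0435
finger_force: 29.5
t 4.2 p [ 0.4845 -0.1293  0.0514] rpy [180.   -0.   76.9] w 0.0435 F [ 0.  -0.1  6.4] travel cm [-0.15  0.03 -0.14] yaw 0.1 q7 0.29
before 23.741035856573706 3.9203187250996017 251
after 23.860557768924302 3.9322709163346614 251
clock: 4.8
position: [0.4841, -0.1294, 0.1834]
tool_rot: [3.141, -0.0, 1.342]
force: [-0.1, 0.5, -3.2]
grip_width: 0.0432
finger_force: 32.0
t 4.8 p [ 0.4841 -0.1294  0.1834] rpy [180.   -0.   76.9] w 0.0432 F [-0.1  0.5 -3.2] travel cm [  1.64 -17.86 -13.14] yaw 0.1 q7 0.18
```

```bash

python3 -m crank '{"travel":[[0.5,-4,0],[1,-9,0],[1.6,-13,0],[1.6,-16.5,0],[1.6,-17.9,0]],"turn":[[0,0,0],[0,0,0],[0,0,0],[0,0,0],[0,0,0]],"gripper":[0.6,0.6,0.6,0.6,0.6]}' >/dev/null
python3 -m crank '{"travel":[[0,0,-2],[0,0,-5],[0,0,-8],[0,0,-10.5],[0,0,-12]],"turn":[[0,0,0],[0,0,0],[0,0,0],[0,0,0],[0,0,0]],"gripper":[0.6,0.6,0.6,0.6,0.6]}' >/dev/null
python3 -c "
from h import *;to(.5005,-.308,.0494,77)"
```

```text
t 5.8 p [ 0.4995 -0.3072  0.0594] rpy [-179.9   -0.    76.9] w 0.0434 F [ 0.1  0.2 -3. ] travel cm [ 0.1  -0.08 -1.  ] yaw 0.1 q7 0.57
```

```bash

python3 -m crank '{"travel":[[0,0,-0.2],[0,0,-0.4],[0,0,-0.5],[0,0,-0.6],[0,0,-0.6]],"turn":[[0,0,0],[0,0,0],[0,0,0],[0,0,0],[0,0,0]],"gripper":[0.6,0.6,0.6,0.6,0.6]}' |grep -E 'pos|force'
python3 -m crank '{"travel":[[0,0,-0.1],[0,0,-0.2],[0,0,-0.3],[0,0,-0.3],[0,0,-0.3]],"turn":[[0,0,0],[0,0,0],[0,0,0],[0,0,0],[0,0,0]],"gripper":[0.6,0.6,0.6,0.6,0.6]}' |grep -E 'pos|force'
```

```text
position: [0.5005, -0.3083, 0.0558]
force: [-0.5, 0.6, -2.8]
finger_force: 31.6
position: [0.5002, -0.3082, 0.0521]
force: [-0.4, -0.3, -3.4]
finger_force: 31.6
```

```bash

python3 -m crank '{"travel":[[0,0,-0.1],[0,0,-0.2],[0,0,-0.3],[0,0,-0.3],[0,0,-0.3]],"turn":[[0,0,0],[0,0,0],[0,0,0],[0,0,0],[0,0,0]],"gripper":[0.6,0.6,0.6,0.6,0.6]}' |grep -E 'pos|force'
python3 -m crank '{"travel":[[0,0,0],[0,0,0],[0,0,0],[0,0,0],[0,0,0]],"turn":[[0,0,0],[0,0,0],[0,0,0],[0,0,0],[0,0,0]],"gripper":[0.45,0.4,0.35,0.3,0.3]}' |grep -E 'pos|force|wid'
```

```text
position: [0.5005, -0.3081, 0.0495]
force: [-0.4, 2.6, 5.5]
finger_force: 32.1
position: [0.5002, -0.3082, 0.0492]
force: [-0.1, -0.4, 0.2]
grip_width: 0.0596
finger_force: 0.0
```

```bash

python3 -m crank '{"travel":[[0,0,2],[0,0,5],[0,0,9],[0,1,13],[0,3,15]],"turn":[[0,0,0],[0,0,0],[0,0,0],[0,0,0],[0,0,0]],"gripper":[0.2,0.1,0,0,0]}' >/dev/null
python3 -m crank '{"travel":[[0,5,0],[0,10,0],[0.5,15,0],[0.9,20,0],[0.9,25,0]],"turn":[[0,0,0],[0,0,0],[0,0,0],[0,0,0],[0,0,0]],"gripper":[0,0,0,0,0]}' >/dev/null
python3 -m crank '{"travel":[[0,1.6,0],[0,1.6,-2],[0,1.6,-3],[0,1.6,-3],[0,1.6,-3]],"turn":[[0,0,0],[0,0,0],[0,0,0],[0,0,0],[0,0,0]],"gripper":[0,0,0,0,0]}' >/dev/null
python3 -c "
from h import *;to(.5091,-.0121,.102,77)"
```

```text
t 9.3 p [ 0.5092 -0.0134  0.1694] rpy [-180.     0.    76.8] w 0.0856 F [0.1 0.1 0.6] travel cm [-0.01  0.13 -6.74] yaw 0.2 q7 -0.05
```

```bash

python3 -m crank '{"travel":[[0,0.1,-2],[0,0.1,-4],[0,0.1,-5.5],[0,0.1,-6.5],[0,0.1,-6.7]],"turn":[[0,0,0],[0,0,0],[0,0,0],[0,0,0],[0,0,0]],"gripper":[0,0.1,0.2,0.3,0.35]}' >/dev/null
python3 -m crank '{"travel":[[0,0,0],[0,0,0],[0,0,0],[0,0,0],[0,0,0]],"turn":[[0,0,0],[0,0,0],[0,0,0],[0,0,0],[0,0,0]],"gripper":[0.4,0.45,0.45,0.45,0.45]}' 30|grep -E 'pos|force|wid'
python3 -c "
from h import *;t=snap('top','top2');s=snap('scene','scene4')
cv2.imwrite('pics/e.png',cv2.resize(np.hstack([s['pixels'][100:260,180:340,::-1],t['pixels'][120:280,215:375,::-1]]),(800,400)))"
```

```text
position: [0.5093, -0.0116, 0.1024]
force: [-1.0, -0.2, -0.1]
grip_width: 0.0471
finger_force: 0.0
```

View pics/e.png

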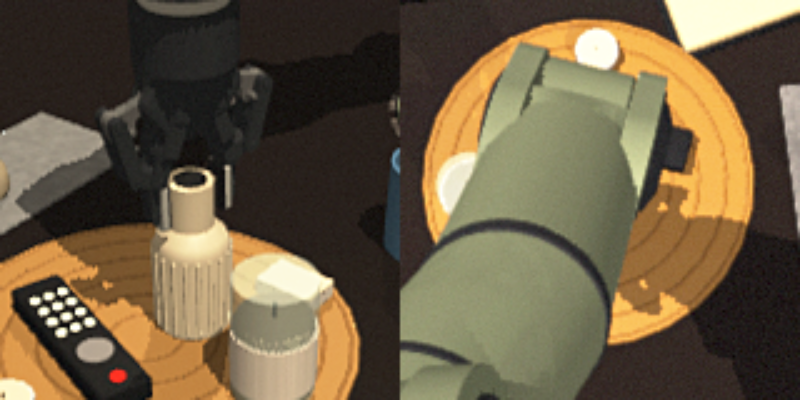

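```bash
python3 -c "
from h import *;d=load('scene4')
for p in((.5091+.026,-.0116-.006,.102),(.5091-.026,-.0116+.006,.102),(.509,-.012,.136)):
    u,v=proj(d,p);print((u-180)*2.5,(v-100)*2.5)"
```

```text
160.05677640292583 228.4262259448875
218.80538151232756 206.93861128128773
188.43153463868248 178.5030398969402
```

The pads straddle the vase neck: tips near (163,230) and (228,207), neck at (190,205), close to the predicted positions.

```bash

python3 -m crank '{"travel":[[0,0,0],[0,0,0],[0,0,0],[0,0,0],[0,0,0]],"turn":[[0,0,0],[0,0,0],[0,0,0],[0,0,0],[0,0,0]],"gripper":[0.5,0.55,0.6,0.7,0.7]}' 30|grep -E 'pos|force|wid'
python3 -c "
from h import *;s=snap('scene','scene5')
for f in('scene0','scene4','scene5'):
    c=load(f)['pixels'][205:228,240:275].astype(int); m=(c[...,2]>95); ys,xs=np.nonzero(m); print(f,xs.mean(),ys.mean(),len(xs))"
python3 -m crank '{"travel":[[0,0,0.5],[0,0,2],[0,0,6],[0,0,10],[0,0,14]],"turn":[[0,0,0],[0,0,0],[0,0,0],[0,0,0],[0,0,0]],"gripper":[0.7,0.7,0.7,0.7,0.7]}'|grep -E 'pos|force|wid'
python3 -c "
from h import *;to(.6048,-.2959,.25,77)"
```

```text
position: [0.5091, -0.0116, 0.1023]
force: [-1.6, 0.3, 5.1]
grip_width: 0.0349
finger_force: 29.6
scene0 18.733834586466166 10.83609022556391 665
scene4 18.74320241691843 10.777945619335348 662
scene5 18.749622926093515 10.78582202111614 663
position: [0.5088, -0.0119, 0.2438]
force: [0.4, 1.0, -2.8]
grip_width: 0.0352
finger_force: 31.0
t 11.4 p [ 0.5088 -0.0119  0.2438] rpy [-180.     0.    76.9] w 0.0352 F [ 0.4  1.  -2.8] travel cm [  9.6  -28.4    0.62] yaw 0.1 q7 -0.11
```

```bash

python3 -m crank '{"travel":[[2,-4,0],[4,-8.5,0],[6,-13,0],[8,-17,0],[9.6,-21,0]],"turn":[[0,0,0],[0,0,0],[0,0,0],[0,0,0],[0,0,0]],"gripper":[0.7,0.7,0.7,0.7,0.7]}' >/dev/null
python3 -m crank '{"travel":[[0,-4,0],[0,-7.4,0],[0,-7.4,-3],[0,-7.4,-6],[0,-7.4,-8]],"turn":[[0,0,0],[0,0,0],[0,0,0],[0,0,0],[0,0,0]],"gripper":[0.7,0.7,0.7,0.7,0.7]}' >/dev/null
python3 -m crank '{"travel":[[0,0,-1.5],[0,0,-3],[0,0,-4],[0,0,-5],[0,0,-5]],"turn":[[0,0,0],[0,0,0],[0,0,0],[0,0,0],[0,0,0]],"gripper":[0.7,0.7,0.7,0.7,0.7]}' >/dev/null
python3 -c "
from h import *;to(.6048,-.2959,.1003,77)"
```

```text
t 12.9 p [ 0.6049 -0.2954  0.1112] rpy [-179.9   -0.    76.9] w 0.0354 F [-0.7 -0.4 -2.5] travel cm [-0.01 -0.05 -1.09] yaw 0.1 q7 0.44
```

```bash

python3 -m crank '{"travel":[[0,0,-0.2],[0,0,-0.4],[0,0,-0.6],[0,0,-0.7],[0,0,-0.8]],"turn":[[0,0,0],[0,0,0],[0,0,0],[0,0,0],[0,0,0]],"gripper":[0.7,0.7,0.7,0.7,0.7]}' |grep -E 'pos|force'
python3 -m crank '{"travel":[[0,0,-0.05],[0,0,-0.1],[0,0,-0.15],[0,0,-0.2],[0,0,-0.2]],"turn":[[0,0,0],[0,0,0],[0,0,0],[0,0,0],[0,0,0]],"gripper":[0.7,0.7,0.7,0.7,0.7]}' |grep -E 'pos|force'
```

```text
position: [0.6053, -0.2956, 0.1042]
force: [-0.2, -0.7, -3.2]
finger_force: 31.0
position: [0.6052, -0.2956, 0.1021]
force: [-0.7, 1.0, -2.0]
finger_force: 31.0
```

```bash

python3 -m crank '{"travel":[[0,0,-0.05],[0,0,-0.1],[0,0,-0.15],[0,0,-0.2],[0,0,-0.2]],"turn":[[0,0,0],[0,0,0],[0,0,0],[0,0,0],[0,0,0]],"gripper":[0.7,0.7,0.7,0.7,0.7]}' |grep -E 'pos|force'
python3 -m crank '{"travel":[[0,0,0],[0,0,0],[0,0,0],[0,0,0],[0,0,0]],"turn":[[0,0,0],[0,0,0],[0,0,0],[0,0,0],[0,0,0]],"gripper":[0.55,0.5,0.45,0.35,0.3]}' |grep -E 'pos|force|wid'
```

```text
position: [0.6052, -0.2957, 0.1003]
force: [-2.6, -0.2, 1.6]
finger_force: 31.4
position: [0.6052, -0.2956, 0.1002]
force: [-0.1, 0.2, 0.5]
grip_width: 0.0598
finger_force: 0.0
```

```bash

python3 -m crank '{"travel":[[0,0,2],[0,0,5],[0,0,9],[0,2,11],[-1,6,11]],"turn":[[0,0,0],[0,0,0],[0,0,0],[0,0,0],[0,0,0]],"gripper":[0.2,0.1,0,0,0]}' >/dev/null
python3 -m crank '{"travel":[[-1,4.5,0],[-2,9,0],[-3,13.5,0],[-4,18,0],[-5,22.5,0]],"turn":[[0,0,0],[0,0,0],[0,0,0],[0,0,0],[0,0,0]],"gripper":[0,0,0,0,0]}' >/dev/null
python3 -m crank '{"travel":[[-1,4,0],[-1.6,8,0],[-1.6,10,-2],[-1.6,10,-5],[-1.6,10,-6]],"turn":[[0,0,0],[0,0,0],[0,0,0],[0,0,0],[0,0,0]],"gripper":[0,0,0,0,0]}' >/dev/null
python3 -c "
from h import *;to(.529,.089,.066,77)"
```

```text
t 16.4 p [0.5281 0.0898 0.1483] rpy [-1.799e+02  1.000e-01  7.700e+01] w 0.0855 F [-1.3  0.1  1. ] travel cm [ 0.09 -0.08 -8.23] yaw 0.0 q7 -0.19
```

```bash

python3 -m crank '{"travel":[[0.1,-0.1,-1],[0.1,-0.1,-2],[0.1,-0.1,-2.5],[0.1,-0.1,-3],[0.1,-0.1,-3]],"turn":[[0,0,0],[0,0,0],[0,0,0],[0,0,0],[0,0,0]],"gripper":[0,0,0,0,0]}' |grep -E 'pos|force'
python3 -c "
from h import *;s=snap('scene','scene6');cv2.imwrite('pics/f.png',cv2.resize(s['pixels'][100:280,200:380,::-1],(540,540)))"
```

```text
position: [0.5302, 0.0882, 0.12]
force: [0.1, 0.5, 0.5]
finger_force: 0.0
```

View pics/f.png

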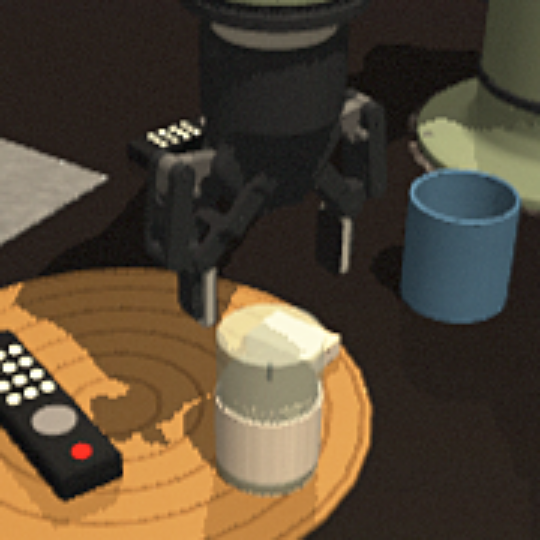

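```bash
python3 -c "
from h import *;d=load('scene6')
for p in((.5302,.0882,.133),(.529,.089,.106),(.5305,.0915,.106),(.529,.089,.006)):
    u,v=proj(d,p);print((u-200)*3,(v-100)*3)"
```

```text
267.2450439933096 292.0294859425666
268.7269391974512 330.36486141345625
270.346073240188 333.1344525723647
265.52955414604185 460.5573734369646
```

The fingertips at (205,322) and (340,272) straddle the candle, whose rim is at (270,335), evenly. Descend and grip.

```bash

python3 -m crank '{"travel":[[0,0,-1],[0,0,-2.5],[0,0,-4],[0,0,-5],[0,0,-5.4]],"turn":[[0,0,0],[0,0,0],[0,0,0],[0,0,0],[0,0,0]],"gripper":[0,0,0,0,0]}' |grep -E 'pos|force'
python3 -m crank '{"travel":[[0,0,0],[0,0,0],[0,0,0],[0,0,0],[0,0,0]],"turn":[[0,0,0],[0,0,0],[0,0,0],[0,0,0],[0,0,0]],"gripper":[0.1,0.15,0.2,0.25,0.3]}' 30|grep -E 'pos|force|wid'
python3 -m crank '{"travel":[[0,0,0],[0,0,0],[0,0,0],[0,0,0],[0,0,0]],"turn":[[0,0,0],[0,0,0],[0,0,0],[0,0,0],[0,0,0]],"gripper":[0.35,0.4,0.4,0.4,0.4]}' 30|grep -E 'pos|force|wid'
python3 -c "
from h import *;s=snap('scene','scene7')
for f in('scene0','scene6','scene7'):
    c=load(f)['pixels'][238:262,262:315].astype(int); m=(c[...,2]>110); ys,xs=np.nonzero(m); print(f,xs.mean(),ys.mean(),len(xs))"
```

```text
position: [0.5298, 0.0882, 0.0652]
force: [0.3, -0.1, -0.9]
finger_force: 0.0
position: [0.5299, 0.0886, 0.0667]
force: [-5.1, 1.8, 8.9]
grip_width: 0.0633
finger_force: 30.6
position: [0.5299, 0.0886, 0.0667]
force: [-5.3, 0.6, 10.6]
grip_width: 0.063
finger_force: 30.6
scene0 29.105015673981192 10.725705329153605 638
scene6 29.05148205928237 10.730109204368175 641
scene7 29.35828025477707 10.740445859872612 628
```

```bash

python3 -m crank '{"travel":[[0,0,0.5],[0,0,2],[0,0,6],[0,0,10],[0,0,14]],"turn":[[0,0,0],[0,0,0],[0,0,0],[0,0,0],[0,0,0]],"gripper":[0.4,0.4,0.4,0.4,0.4]}' 35|grep -E 'pos|force|wid'
python3 -m crank '{"travel":[[0,-3,0],[0,-7,0],[-1,-11.5,0],[-2,-16,0],[-3,-20,0]],"turn":[[0,0,0],[0,0,0],[0,0,0],[0,0,0],[0,0,0]],"gripper":[0.4,0.4,0.4,0.4,0.4]}' >/dev/null
python3 -m crank '{"travel":[[-3,-4,0],[-5,-8,0],[-7,-12,0],[-9,-16,0],[-10,-19,0]],"turn":[[0,0,0],[0,0,0],[0,0,0],[0,0,0],[0,0,0]],"gripper":[0.4,0.4,0.4,0.4,0.4]}' >/dev/null
python3 -c "
from h import *;to(.396,-.320,.0647,77)"
```

```text
position: [0.5299, 0.0881, 0.2079]
force: [0.8, 1.8, -3.0]
grip_width: 0.0631
finger_force: 40.4
t 20.1 p [ 0.3981 -0.304   0.2067] rpy [180.    0.   76.8] w 0.0629 F [ 0.8  0.4 -3. ] travel cm [ -0.21  -1.6  -14.2 ] yaw 0.2 q7 0.59
```

```bash

python3 -m crank '{"travel":[[-0.2,-1.6,-1],[-0.2,-1.6,-4],[-0.2,-1.6,-7],[-0.2,-1.6,-10],[-0.2,-1.6,-12]],"turn":[[0,0,0],[0,0,0],[0,0,0],[0,0,0],[0,0,0]],"gripper":[0.4,0.4,0.4,0.4,0.4]}' >/dev/null
python3 -m crank '{"travel":[[0,0,-0.3],[0,0,-0.7],[0,0,-1],[0,0,-1.2],[0,0,-1.2]],"turn":[[0,0,0],[0,0,0],[0,0,0],[0,0,0],[0,0,0]],"gripper":[0.4,0.4,0.4,0.4,0.4]}' |grep -E 'pos|force'
python3 -c "
from h import *;to(.396,-.320,.0647,77)"
```

```text
position: [0.3984, -0.3177, 0.0746]
force: [0.4, -0.2, -3.5]
finger_force: 40.6
t 21.1 p [ 0.3984 -0.3177  0.0746] rpy [180.    0.   76.9] w 0.0631 F [ 0.4 -0.2 -3.5] travel cm [-0.24 -0.23 -0.99] yaw 0.1 q7 0.75
```

```bash

python3 -m crank '{"travel":[[-0.2,-0.2,-0.2],[-0.2,-0.2,-0.4],[-0.2,-0.2,-0.6],[-0.2,-0.2,-0.7],[-0.2,-0.2,-0.7]],"turn":[[0,0,0],[0,0,0],[0,0,0],[0,0,0],[0,0,0]],"gripper":[0.4,0.4,0.4,0.4,0.4]}' |grep -E 'pos|force'
python3 -m crank '{"travel":[[0,0,-0.05],[0,0,-0.1],[0,0,-0.15],[0,0,-0.2],[0,0,-0.2]],"turn":[[0,0,0],[0,0,0],[0,0,0],[0,0,0],[0,0,0]],"gripper":[0.4,0.4,0.4,0.4,0.4]}' |grep -E 'pos|force'
```

```text
position: [0.3962, -0.3196, 0.067]
force: [0.3, 1.3, -3.3]
finger_force: 40.6
position: [0.3962, -0.3196, 0.0651]
force: [0.1, -0.4, -2.8]
finger_force: 40.6
```

```bash

python3 -m crank '{"travel":[[0,0,-0.05],[0,0,-0.1],[0,0,-0.1],[0,0,-0.1],[0,0,-0.1]],"turn":[[0,0,0],[0,0,0],[0,0,0],[0,0,0],[0,0,0]],"gripper":[0.4,0.4,0.4,0.4,0.4]}' |grep -E 'pos|force'
python3 -m crank '{"travel":[[0,0,0],[0,0,0],[0,0,0],[0,0,0],[0,0,0]],"turn":[[0,0,0],[0,0,0],[0,0,0],[0,0,0],[0,0,0]],"gripper":[0.2,0.15,0.1,0.05,0.05]}' |grep -E 'pos|force|wid'
```

```text
position: [0.3962, -0.3197, 0.0647]
force: [-4.0, 3.6, 12.7]
finger_force: 42.4
position: [0.3962, -0.3197, 0.0642]
force: [-0.0, 0.1, 0.5]
grip_width: 0.0811
finger_force: 0.0
```

```bash

python3 -m crank '{"travel":[[0,0,2],[0,0,5],[0,0,9],[0,0,12],[0,0,14]],"turn":[[0,0,0],[0,0,0],[0,0,0],[0,0,0],[0,0,0]],"gripper":[0,0,0,0,0]}' 30 >/dev/null
python3 - <<'E'
from h import *
t=snap('top','top3');s=snap('scene','scene8')
h=cv2.cvtColor(t['pixels'],cv2.COLOR_RGB2HSV)
m=np.zeros((420,560),'u1'); 
r=t['pixels'].astype(int)
# remote = hole in mat: not straw coloured
k=((h[...,1]>90)&(h[...,2]>75)&(h[...,0]<30)).astype('u1')
m[155:192,262:340]=1-k[155:192,262:340]
m=cv2.morphologyEx(m,cv2.MORPH_OPEN,np.ones((3,3)))
c=max(cv2.findContours(m,cv2.RETR_EXTERNAL,cv2.CHAIN_APPROX_NONE)[0],key=cv2.contourArea)
P=np.array([ray(t,*q,.028)[:2] for q in c[:,0].astype(float)]);print(cv2.minAreaRect((P*1000).astype(np.float32)))
cv2.imwrite('pics/g.png',np.hstack([t['pixels'][120:300,215:455,::-1],s['pixels'][120:300,60:300,::-1]]).repeat(1,0))
E
```

```text
((597.58642578125, -47.93323516845703), (158.62600708007812, 43.87984085083008), 74.9208755493164)
```

View pics/g.png

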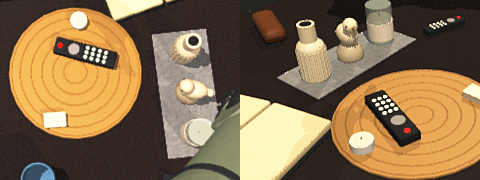

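All three ornaments stand upright on the runner, and the mat holds only the remote, the tealight and the white box. On to the remote.

```bash

python3 -m crank '{"travel":[[3,4,0],[6,8,0],[9,12,0],[12,16,0],[15,20,0]],"turn":[[0,0,-0.5],[0,0,-1],[0,0,-1.9],[0,0,-1.9],[0,0,-1.9]],"gripper":[0,0,0,0,0]}' >/dev/null
python3 -m crank '{"travel":[[3,4,0],[5.2,7.2,0],[5.2,7.2,-4],[5.2,7.2,-8],[5.2,7.2,-10]],"turn":[[0,0,0],[0,0,0],[0,0,0],[0,0,0],[0,0,0]],"gripper":[0,0,0,0,0]}' >/dev/null
python3 -m crank '{"travel":[[0,0,-1],[0,0,-2],[0,0,-2],[0,0,-2],[0,0,-2]],"turn":[[0,0,0],[0,0,0],[0,0,0],[0,0,0],[0,0,0]],"gripper":[0,0,0,0,0]}' >/dev/null
python3 -c "
from h import *;to(.598,-.048,.012,75)"
```

```text
t 25.1 p [ 0.5987 -0.0477  0.0851] rpy [179.9  -0.   75. ] w 0.0856 F [ 0.1 -0.2 -0.1] travel cm [-0.07 -0.03 -7.31] yaw 0.0 q7 0.1
```

```bash

python3 -m crank '{"travel":[[0,0,-1],[0,0,-2],[0,0,-3],[0,0,-4],[0,0,-4]],"turn":[[0,0,0],[0,0,0],[0,0,0],[0,0,0],[0,0,0]],"gripper":[0.15,0.25,0.25,0.25,0.25]}' >/dev/null
python3 -m crank '{"travel":[[0,0,-1],[0,0,-2],[0,0,-2.8],[0,0,-3.2],[0,0,-3.2]],"turn":[[0,0,0],[0,0,0],[0,0,0],[0,0,0],[0,0,0]],"gripper":[0.25,0.25,0.25,0.25,0.25]}' |grep -E 'pos|force|wid'
python3 -m crank '{"travel":[[0,0,0],[0,0,0],[0,0,0],[0,0,0],[0,0,0]],"turn":[[0,0,0],[0,0,0],[0,0,0],[0,0,0],[0,0,0]],"gripper":[0.3,0.35,0.4,0.45,0.5]}' 25|grep -E 'pos|force|wid'
python3 -m crank '{"travel":[[0,0,0],[0,0,0],[0,0,0],[0,0,0],[0,0,0]],"turn":[[0,0,0],[0,0,0],[0,0,0],[0,0,0],[0,0,0]],"gripper":[0.6,0.6,0.6,0.6,0.6]}' 25|grep -E 'pos|force|wid'
```

```text
position: [0.5979, -0.0477, 0.0116]
force: [-0.6, 0.0, -0.4]
grip_width: 0.0641
finger_force: 0.0
position: [0.5984, -0.0476, 0.0125]
force: [-0.5, -0.3, 4.2]
grip_width: 0.0431
finger_force: 25.6
position: [0.5984, -0.0476, 0.0125]
force: [-1.3, 0.7, 5.8]
grip_width: 0.0431
finger_force: 25.7
```

```bash

python3 -m crank '{"travel":[[0,0,0.5],[0,0,2],[0,0,6],[0,0,10],[0,0,13]],"turn":[[0,0,0],[0,0,0],[0,0,0],[0,0,0],[0,0,0]],"gripper":[0.6,0.6,0.6,0.6,0.6]}'|grep -E 'pos|force|wid'
python3 -m crank '{"travel":[[-1,4,0],[-2,8,0],[-3,12,0],[-4,16,0],[-5,19,0]],"turn":[[0,0,8],[0,0,16],[0,0,24],[0,0,32],[0,0,40]],"gripper":[0.6,0.6,0.6,0.6,0.6]}' >/dev/null
python3 -m crank '{"travel":[[-1,3,0],[-2,6,0],[-3,9,0],[-4,12,0],[-5.2,15.7,0]],"turn":[[0,0,8],[0,0,16],[0,0,24],[0,0,32],[0,0,40]],"gripper":[0.6,0.6,0.6,0.6,0.6]}' >/dev/null
python3 -c "
from h import *;to(.4966,.2996,.0105,170.5)"
```

```text
position: [0.5985, -0.0479, 0.1456]
force: [0.3, 0.0, -0.8]
grip_width: 0.0434
finger_force: 26.3
t 28.6 p [0.4963 0.2995 0.1435] rpy [1.800e+02 1.000e-01 1.552e+02] w 0.0433 F [ 1.4 -0.  -1. ] travel cm [ 3.00e-02  1.00e-02 -1.33e+01] yaw 15.3 q7 0.57
```

```bash

python3 -m crank '{"travel":[[0,0,0],[0,0,-3],[0,0,-6],[0,0,-9],[0,0,-11]],"turn":[[0,0,8],[0,0,15.3],[0,0,15.3],[0,0,15.3],[0,0,15.3]],"gripper":[0.6,0.6,0.6,0.6,0.6]}' >/dev/null
python3 -m crank '{"travel":[[0,0,-0.2],[0,0,-0.4],[0,0,-0.6],[0,0,-0.8],[0,0,-0.8]],"turn":[[0,0,0],[0,0,0],[0,0,0],[0,0,0],[0,0,0]],"gripper":[0.6,0.6,0.6,0.6,0.6]}' >/dev/null
python3 - <<'E'
from h import *
to(.4966,.2996,.0105,170.5)
s=snap('scene','scene9');cv2.imwrite('pics/i.png',cv2.resize(s['pixels'][200:360,320:480,::-1],(560,560),interpolation=cv2.INTER_CUBIC))
E
```

```text
t 29.6 p [0.4964 0.2995 0.0247] rpy [180.    0.  170.3] w 0.0435 F [-0.6  0.2 -1.4] travel cm [ 0.02  0.01 -1.42] yaw 0.2 q7 0.79
```

View pics/i.png

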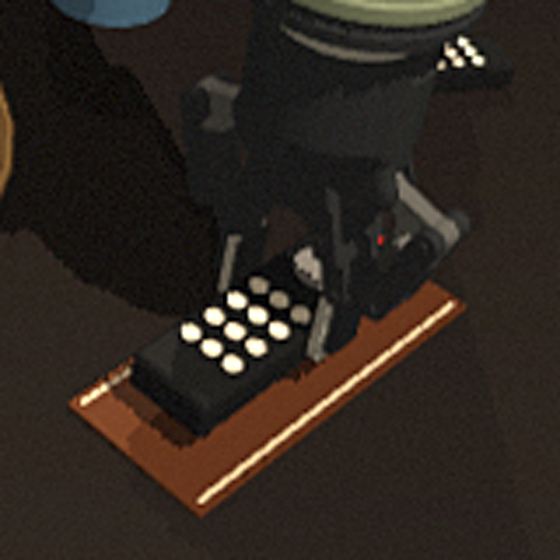

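The remote hangs level and aligned just above the leather mat.

```bash

python3 -m crank '{"travel":[[0,0,-0.3],[0,0,-0.6],[0,0,-0.9],[0,0,-1.1],[0,0,-1.1]],"turn":[[0,0,0],[0,0,0],[0,0,0],[0,0,0],[0,0,0]],"gripper":[0.6,0.6,0.6,0.6,0.6]}'|grep -E 'pos|force'
python3 -m crank '{"travel":[[0,0,-0.05],[0,0,-0.1],[0,0,-0.15],[0,0,-0.2],[0,0,-0.2]],"turn":[[0,0,0],[0,0,0],[0,0,0],[0,0,0],[0,0,0]],"gripper":[0.6,0.6,0.6,0.6,0.6]}' |grep -E 'pos|force'
```

```text
position: [0.496, 0.2992, 0.0128]
force: [-0.2, 0.2, -1.5]
finger_force: 26.2
position: [0.4962, 0.2994, 0.0112]
force: [0.2, 0.2, -1.5]
finger_force: 26.2
```

```bash

python3 -m crank '{"travel":[[0,0,-0.05],[0,0,-0.1],[0,0,-0.1],[0,0,-0.1],[0,0,-0.1]],"turn":[[0,0,0],[0,0,0],[0,0,0],[0,0,0],[0,0,0]],"gripper":[0.6,0.6,0.6,0.6,0.6]}' |grep -E 'pos|force'
python3 -m crank '{"travel":[[0,0,0],[0,0,0],[0,0,0],[0,0,0],[0,0,0]],"turn":[[0,0,0],[0,0,0],[0,0,0],[0,0,0],[0,0,0]],"gripper":[0.45,0.4,0.35,0.3,0.25]}' |grep -E 'pos|force|wid'
python3 -m crank '{"travel":[[0,0,2],[0,0,5],[0,0,10],[0,0,15],[0,0,19]],"turn":[[0,0,0],[0,0,0],[0,0,-8],[0,0,-16],[0,0,-24]],"gripper":[0.2,0.1,0,0,0]}' |grep -E 'pos|force|wid'
python3 -m crank '{"travel":[[0,-4,0],[0,-8,0],[0,-12,0],[0,-16,0],[0,-20,0]],"turn":[[0,0,-8],[0,0,-16],[0,0,-24],[0,0,-32],[0,0,-40]],"gripper":[0,0,0,0,0]}' >/dev/null
python3 -c "
from h import *;to(.3962,-.3197,.2,77)
t=snap('top','top4');snap('scene','scene10')"
```

```text
position: [0.4963, 0.2994, 0.0106]
force: [-2.5, -1.0, 7.5]
finger_force: 27.2
position: [0.4962, 0.2994, 0.0102]
force: [0.9, 0.3, 1.2]
grip_width: 0.0643
finger_force: 0.0
position: [0.4963, 0.2995, 0.2031]
force: [1.3, -0.2, 0.1]
grip_width: 0.0855
finger_force: 0.0
t 32.7 p [0.4959 0.0979 0.2004] rpy [180.  -0. 106.] w 0.0856 F [ 1.3 -0.3  0.9] travel cm [-9.970e+00 -4.176e+01 -4.000e-02] yaw -29.0 q7 0.17
```

```bash
python3 - <<'E'
from h import *
t=load('top4');s=load('scene10')
cv2.imwrite('pics/j.png',np.hstack([cv2.resize(t['pixels'][160:265,120:220,::-1],(400,420),interpolation=cv2.INTER_CUBIC),cv2.resize(s['pixels'][250:355,335:455,::-1],(400,420),interpolation=cv2.INTER_CUBIC)]))
E
```

```text
(no output)
```

View pics/j.png

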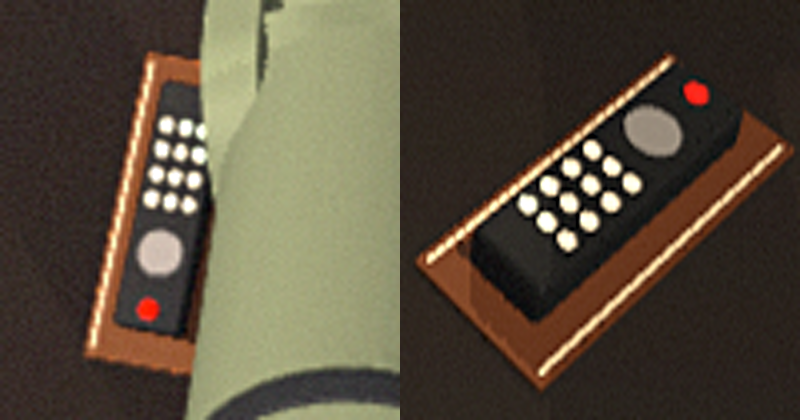

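The remote lies face up and parallel to the seams on the leather mat, with similar margins at both ends. Next, return the candle.

```bash

python3 -m crank '{"travel":[[-1,-4,0],[-2,-8,0],[-3,-12.5,0],[-4,-17,0],[-5,-21,0]],"turn":[[0,0,-7],[0,0,-14],[0,0,-21],[0,0,-28],[0,0,-29]],"gripper":[0,0,0,0,0]}' >/dev/null
python3 -m crank '{"travel":[[-1,-4,0],[-2,-8,0],[-3,-12.5,0],[-4,-17,0],[-5,-20.8,0]],"turn":[[0,0,0],[0,0,0],[0,0,0],[0,0,0],[0,0,0]],"gripper":[0,0,0,0,0]}' >/dev/null
python3 -m crank '{"travel":[[0,0,-1],[0,0,-4],[0,0,-7],[0,0,-7],[0,0,-7]],"turn":[[0,0,0],[0,0,0],[0,0,0],[0,0,0],[0,0,0]],"gripper":[0,0,0,0,0]}' >/dev/null
python3 -c "
from h import *;to(.3962,-.3197,.0647,77)"
```

```text
t 34.3 p [ 0.3962 -0.3186  0.1306] rpy [-180.    -0.    77.3] w 0.0855 F [ 0.5 -0.8  0.6] travel cm [-0.   -0.11 -6.59] yaw -0.3 q7 0.73
```

```bash

python3 -m crank '{"travel":[[0,-0.1,-1.5],[0,-0.1,-3],[0,-0.1,-4.5],[0,-0.1,-6],[0,-0.1,-6.5]],"turn":[[0,0,-0.3],[0,0,-0.3],[0,0,-0.3],[0,0,-0.3],[0,0,-0.3]],"gripper":[0,0,0,0,0]}' |grep -E 'pos|force'
python3 -m crank '{"travel":[[0,0,0],[0,0,0],[0,0,0],[0,0,0],[0,0,0]],"turn":[[0,0,0],[0,0,0],[0,0,0],[0,0,0],[0,0,0]],"gripper":[0.1,0.15,0.2,0.25,0.4]}' 35|grep -E 'pos|force|wid'
python3 -m crank '{"travel":[[0,0,0],[0,0,0],[0,0,0],[0,0,0],[0,0,0]],"turn":[[0,0,0],[0,0,0],[0,0,0],[0,0,0],[0,0,0]],"gripper":[0.4,0.4,0.4,0.4,0.4]}' 35|grep -E 'pos|force|wid'
python3 -m crank '{"travel":[[0,0,0.5],[0,0,2],[0,0,6],[0,0,10],[0,0,14]],"turn":[[0,0,0],[0,0,0],[0,0,0],[0,0,0],[0,0,0]],"gripper":[0.4,0.4,0.4,0.4,0.4]}' 35|grep -E 'pos|force|wid'
python3 -c "
from h import *;to(.5299,.0886,.0667,77)"
```

```text
position: [0.3968, -0.3196, 0.0657]
force: [-0.2, -0.0, -0.8]
finger_force: 0.0
position: [0.3961, -0.3198, 0.0659]
force: [-3.8, 2.8, 14.5]
grip_width: 0.0632
finger_force: 35.0
position: [0.3961, -0.3197, 0.0659]
force: [-4.3, 3.4, 15.3]
grip_width: 0.0628
finger_force: 34.9
position: [0.3958, -0.3195, 0.2069]
force: [1.4, 0.3, -3.9]
grip_width: 0.0629
finger_force: 40.4
t 36.3 p [ 0.3958 -0.3195  0.2069] rpy [-180.    0.   77.] w 0.0629 F [ 1.4  0.3 -3.9] travel cm [ 13.41  40.81 -14.02] yaw 0.0 q7 0.65
```

```bash

python3 -m crank '{"travel":[[1,3,0],[2.5,7,0],[4,11.5,0],[5.5,16,0],[7,20,0]],"turn":[[0,0,0],[0,0,0],[0,0,0],[0,0,0],[0,0,0]],"gripper":[0.4,0.4,0.4,0.4,0.4]}' >/dev/null
python3 -m crank '{"travel":[[1.5,5,0],[3,9.5,0],[4.5,14,0],[6,18,0],[6.4,20.8,0]],"turn":[[0,0,0],[0,0,0],[0,0,0],[0,0,0],[0,0,0]],"gripper":[0.4,0.4,0.4,0.4,0.4]}' >/dev/null
python3 -m crank '{"travel":[[0,0,-1],[0,0,-4],[0,0,-8],[0,0,-11],[0,0,-12]],"turn":[[0,0,0],[0,0,0],[0,0,0],[0,0,0],[0,0,0]],"gripper":[0.4,0.4,0.4,0.4,0.4]}' >/dev/null
python3 -m crank '{"travel":[[0,0,-0.1],[0,0,-0.2],[0,0,-0.4],[0,0,-0.5],[0,0,-0.5]],"turn":[[0,0,0],[0,0,0],[0,0,0],[0,0,0],[0,0,0]],"gripper":[0.4,0.4,0.4,0.4,0.4]}' >/dev/null
python3 -c "
from h import *;to(.5299,.0886,.0677,77)"
```

```text
t 38.3 p [0.5305 0.0885 0.0807] rpy [180.  -0.  77.] w 0.0631 F [ 0.3  0.  -3.3] travel cm [-0.06  0.01 -1.3 ] yaw -0.0 q7 -0.09
```

```bash

python3 -m crank '{"travel":[[-0.1,0,-0.3],[-0.1,0,-0.6],[-0.1,0,-0.8],[-0.1,0,-1],[-0.1,0,-1]],"turn":[[0,0,0],[0,0,0],[0,0,0],[0,0,0],[0,0,0]],"gripper":[0.4,0.4,0.4,0.4,0.4]}' |grep -E 'pos|force'
python3 -m crank '{"travel":[[0,0,-0.05],[0,0,-0.1],[0,0,-0.15],[0,0,-0.2],[0,0,-0.2]],"turn":[[0,0,0],[0,0,0],[0,0,0],[0,0,0],[0,0,0]],"gripper":[0.4,0.4,0.4,0.4,0.4]}' |grep -E 'pos|force'
```

```text
position: [0.5291, 0.0883, 0.0699]
force: [-1.1, -0.3, -2.6]
finger_force: 40.6
position: [0.5292, 0.0884, 0.0681]
force: [-0.1, -0.4, -3.2]
finger_force: 40.6
```

```bash

python3 -m crank '{"travel":[[0.05,0,-0.05],[0.05,0,-0.1],[0.05,0,-0.1],[0.05,0,-0.1],[0.05,0,-0.1]],"turn":[[0,0,0],[0,0,0],[0,0,0],[0,0,0],[0,0,0]],"gripper":[0.4,0.4,0.4,0.4,0.4]}' |grep -E 'pos|force'
```

```text
position: [0.5294, 0.0884, 0.0679]
force: [-8.7, 0.1, 19.8]
finger_force: 43.1
```

```bash

python3 -m crank '{"travel":[[0,0,0],[0,0,0],[0,0,0],[0,0,0],[0,0,0]],"turn":[[0,0,0],[0,0,0],[0,0,0],[0,0,0],[0,0,0]],"gripper":[0.2,0.15,0.1,0.05,0]}' |grep -E 'pos|force|wid'
python3 -m crank '{"travel":[[0,0,1],[0,0,3],[0,0,7],[0,0,11],[0,0,14]],"turn":[[0,0,0],[0,0,0],[0,0,0],[0,0,0],[0,0,0]],"gripper":[0,0,0,0,0]}' 30|grep -E 'pos|force|wid'
cat > cmp.py <<'E'
from h import *
import sys
f,r0,r1,c0,c1=sys.argv[1],*map(int,sys.argv[2:6]); s=snap('scene',f)
for n in('scene0',f):
    c=load(n)['pixels'][r0:r1,c0:c1].astype(int); m=(c[...,2]>95); ys,xs=np.nonzero(m); print(n,xs.mean().round(2),ys.mean().round(2),len(xs))
a,b=[cv2.cvtColor(load(n)['pixels'],cv2.COLOR_RGB2GRAY).astype(np.float32)[r0:r1,c0:c1] for n in('scene0',f)]
print(cv2.phaseCorrelate(a,b))
E
python3 cmp.py scene11 230 266 258 320
python3 -c "
from h import *;to(.6052,-.2956,.2,77)"
```

```text
position: [0.5297, 0.0884, 0.0671]
force: [-0.5, -0.2, -0.3]
grip_width: 0.0852
finger_force: 0.0
position: [0.5299, 0.0881, 0.2101]
force: [-0.5, 0.1, -0.3]
grip_width: 0.0856
finger_force: 0.0
scene0 31.22 14.59 1035
scene11 32.78 15.11 976
((0.0016938827026287129, -0.08226334391189383), 0.9864521653701862)
t 40.9 p [0.5315 0.0881 0.2138] rpy [179.7  -0.2  76.9] w 0.0856 F [ 3.8 -0.7  6.6] travel cm [  7.37 -38.37  -1.38] yaw 0.1 q7 -0.2
```

```bash

python3 -m crank '{"travel":[[1,-4,0],[1.5,-8.5,0],[2.5,-13,0],[3.5,-17,0],[4,-21,0]],"turn":[[0,0,0],[0,0,0],[0,0,0],[0,0,0],[0,0,0]],"gripper":[0,0,0,0,0]}' 30|grep -E 'pos|force|wid'
python3 -m crank '{"travel":[[0.8,-4,0],[1.6,-8,0],[2.4,-12,0],[3.4,-15,0],[3.4,-17.4,0]],"turn":[[0,0,0],[0,0,0],[0,0,0],[0,0,0],[0,0,0]],"gripper":[0,0,0,0,0]}' >/dev/null
python3 -m crank '{"travel":[[0,0,-1],[0,0,-3],[0,0,-4],[0,0,-4],[0,0,-4]],"turn":[[0,0,0],[0,0,0],[0,0,0],[0,0,0],[0,0,0]],"gripper":[0,0,0,0,0]}' >/dev/null
python3 -c "
from h import *;to(.6052,-.2956,.1003,77)
s=snap('scene','scene12');cv2.imwrite('pics/k.png',cv2.resize(s['pixels'][100:300,80:380,::-1],(600,400)))"
```

```text
position: [0.57, -0.1234, 0.2079]
force: [0.5, 1.1, -0.7]
grip_width: 0.0852
finger_force: 0.0
t 42.4 p [ 0.6039 -0.2954  0.1678] rpy [180.   0.  77.] w 0.0856 F [-0.7  0.3  0.7] travel cm [ 0.13 -0.02 -6.75] yaw -0.0 q7 0.46
```

View pics/k.png

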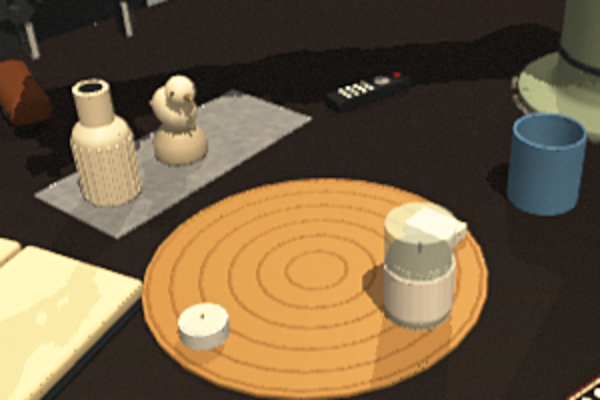

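The candle is back, upright, at (418,265). The vase (95,150) and bird (180,120) stand on the runner. Pick up the vase.

```bash

python3 -m crank '{"travel":[[0.1,0,-2],[0.1,0,-4],[0.1,0,-5.5],[0.1,0,-6.4],[0.1,0,-6.7]],"turn":[[0,0,0],[0,0,0],[0,0,0],[0,0,0],[0,0,0]],"gripper":[0,0.1,0.2,0.3,0.35]}' |grep -E 'pos|force'
python3 -m crank '{"travel":[[0,0,0],[0,0,0],[0,0,0],[0,0,0],[0,0,0]],"turn":[[0,0,0],[0,0,0],[0,0,0],[0,0,0],[0,0,0]],"gripper":[0.45,0.5,0.55,0.6,0.7]}' 30|grep -E 'pos|force|wid'
python3 -m crank '{"travel":[[0,0,0],[0,0,0],[0,0,0],[0,0,0],[0,0,0]],"turn":[[0,0,0],[0,0,0],[0,0,0],[0,0,0],[0,0,0]],"gripper":[0.7,0.7,0.7,0.7,0.7]}' 30|grep -E 'pos|force|wid'
python3 -m crank '{"travel":[[0,0,0.5],[0,0,2],[0,0,6],[0,0,10],[0,0,14]],"turn":[[0,0,0],[0,0,0],[0,0,0],[0,0,0],[0,0,0]],"gripper":[0.7,0.7,0.7,0.7,0.7]}' |grep -E 'pos|force|wid'
python3 -m crank '{"travel":[[-1,4,0],[-2.5,8.5,0],[-4,13,0],[-5.5,17,0],[-7,21,0]],"turn":[[0,0,0],[0,0,0],[0,0,0],[0,0,0],[0,0,0]],"gripper":[0.7,0.7,0.7,0.7,0.7]}' >/dev/null
python3 -c "
from h import *;to(.5091,-.0116,.1023,77)"
```

```text
position: [0.6046, -0.2956, 0.0997]
force: [0.2, -0.4, 0.9]
finger_force: 0.0
position: [0.605, -0.2959, 0.1009]
force: [-1.5, 2.0, 6.6]
grip_width: 0.0351
finger_force: 29.6
position: [0.6049, -0.2958, 0.1009]
force: [-1.2, 1.4, 5.2]
grip_width: 0.0353
finger_force: 29.6
position: [0.6044, -0.2957, 0.2429]
force: [1.0, 0.2, -1.5]
grip_width: 0.0354
finger_force: 30.8
t 44.9 p [ 0.5339 -0.0841  0.2412] rpy [180.  -0.  77.] w 0.0354 F [ 0.9  0.3 -2. ] travel cm [ -2.48   7.25 -13.89] yaw -0.0 q7 0.1
```

```bash

python3 -m crank '{"travel":[[-1,4,0],[-2.5,7.2,0],[-2.5,7.2,-4],[-2.5,7.2,-8],[-2.5,7.2,-11]],"turn":[[0,0,0],[0,0,0],[0,0,0],[0,0,0],[0,0,0]],"gripper":[0.7,0.7,0.7,0.7,0.7]}' >/dev/null
python3 -m crank '{"travel":[[0,0,-0.5],[0,0,-1],[0,0,-1.3],[0,0,-1.3],[0,0,-1.3]],"turn":[[0,0,0],[0,0,0],[0,0,0],[0,0,0],[0,0,0]],"gripper":[0.7,0.7,0.7,0.7,0.7]}' >/dev/null
python3 -c "
from h import *;to(.5091,-.0116,.1029,77)"
```

```text
t 45.9 p [ 0.5102 -0.0136  0.1181] rpy [179.9  -0.   77. ] w 0.0352 F [ 0.9 -1.  -2.1] travel cm [-0.11  0.2  -1.52] yaw 0.0 q7 0.07
```

```bash

python3 -m crank '{"travel":[[-0.1,0.2,-0.3],[-0.1,0.2,-0.6],[-0.1,0.2,-0.9],[-0.1,0.2,-1.2],[-0.1,0.2,-1.2]],"turn":[[0,0,0],[0,0,0],[0,0,0],[0,0,0],[0,0,0]],"gripper":[0.7,0.7,0.7,0.7,0.7]}' >/dev/null
python3 -c "
from h import *;to(.5091,-.0116,.1029,77)"
```

```text
t 46.4 p [ 0.5085 -0.0117  0.1047] rpy [-180.    0.   77.] w 0.0355 F [-0.7  0.8 -2.5] travel cm [ 0.06  0.01 -0.18] yaw 0.0 q7 0.08
```

```bash

python3 -m crank '{"travel":[[0.05,0,-0.05],[0.05,0,-0.1],[0.05,0,-0.15],[0.05,0,-0.2],[0.05,0,-0.2]],"turn":[[0,0,0],[0,0,0],[0,0,0],[0,0,0],[0,0,0]],"gripper":[0.7,0.7,0.7,0.7,0.7]}' |grep -E 'pos|force'
```

```text
position: [0.5092, -0.0116, 0.1032]
force: [-0.2, -0.4, -2.4]
finger_force: 31.1
```

```bash

python3 -m crank '{"travel":[[0,0,-0.03],[0,0,-0.06],[0,0,-0.08],[0,0,-0.08],[0,0,-0.08]],"turn":[[0,0,0],[0,0,0],[0,0,0],[0,0,0],[0,0,0]],"gripper":[0.7,0.7,0.7,0.7,0.7]}' |grep -E 'pos|force'
python3 -m crank '{"travel":[[0,0,0],[0,0,0],[0,0,0],[0,0,0],[0,0,0]],"turn":[[0,0,0],[0,0,0],[0,0,0],[0,0,0],[0,0,0]],"gripper":[0.55,0.5,0.45,0.35,0.3]}' |grep -E 'pos|force|wid'
python3 -m crank '{"travel":[[0,0,1],[0,0,3],[0,0,7],[0,0,10],[0,0,10]],"turn":[[0,0,0],[0,0,0],[0,0,0],[0,0,0],[0,0,0]],"gripper":[0.3,0.2,0.1,0,0]}' 30|grep -E 'pos|force|wid'
python3 cmp.py scene13 205 228 240 275
python3 -c "
from h import *;to(.5002,-.3082,.2,77)"
```

```text
position: [0.5093, -0.0116, 0.1029]
force: [-4.5, 1.0, 11.5]
finger_force: 32.5
position: [0.5092, -0.0117, 0.1024]
force: [-0.0, -0.4, -0.4]
grip_width: 0.0596
finger_force: 0.0
position: [0.5108, -0.0119, 0.2064]
force: [-1.3, 0.1, -0.8]
grip_width: 0.0853
finger_force: 0.0
scene0 18.73 10.84 665
scene13 18.78 10.75 659
((0.09011919938344448, -0.028721036751770512), 0.9667967281959675)
t 48.5 p [ 0.51   -0.0115  0.2045] rpy [ 1.798e+02 -1.000e-01  7.700e+01] w 0.0853 F [-0.4  0.7 -0.9] travel cm [ -0.98 -29.67  -0.45] yaw -0.0 q7 -0.02
```

Vase is back in place to a fraction of a pixel. Now the bird.

```bash

python3 -m crank '{"travel":[[0,-3,0],[-0.3,-7.5,0],[-0.6,-12,0],[-1,-17,0],[-1,-21,0]],"turn":[[0,0,0],[0,0,0],[0,0,0],[0,0,0],[0,0,0]],"gripper":[0,0,0,0,0]}' >/dev/null
python3 -m crank '{"travel":[[0,-4,0],[0,-7,0],[0,-8.7,0],[0,-8.7,-3],[0,-8.7,-5]],"turn":[[0,0,0],[0,0,0],[0,0,0],[0,0,0],[0,0,0]],"gripper":[0,0,0,0,0]}' >/dev/null
python3 -m crank '{"travel":[[0,0,-1],[0,0,-1],[0,0,-1],[0,0,-1],[0,0,-1]],"turn":[[0,0,0],[0,0,0],[0,0,0],[0,0,0],[0,0,0]],"gripper":[0,0,0,0,0]}' >/dev/null
python3 -c "
from h import *;to(.5002,-.3082,.0494,77)"
```

```text
t 50.0 p [ 0.4996 -0.3087  0.1432] rpy [179.9   0.   77. ] w 0.0853 F [ 0.2  0.8 -0.1] travel cm [ 0.06  0.05 -9.38] yaw -0.0 q7 0.59
```

```bash

python3 -m crank '{"travel":[[0.05,0.05,-2],[0.05,0.05,-4],[0.05,0.05,-6],[0.05,0.05,-8],[0.05,0.05,-9.3]],"turn":[[0,0,0],[0,0,0],[0,0,0],[0,0,0],[0,0,0]],"gripper":[0,0,0,0,0]}' >/dev/null
python3 -m crank '{"travel":[[0,0,0],[0,0,0],[0,0,0],[0,0,0],[0,0,0]],"turn":[[0,0,0],[0,0,0],[0,0,0],[0,0,0],[0,0,0]],"gripper":[0.1,0.2,0.3,0.35,0.4]}' 30|grep -E 'pos|force|wid'
python3 -m crank '{"travel":[[0,0,0],[0,0,0],[0,0,0],[0,0,0],[0,0,0]],"turn":[[0,0,0],[0,0,0],[0,0,0],[0,0,0],[0,0,0]],"gripper":[0.45,0.5,0.6,0.6,0.6]}' 30|grep -E 'pos|force|wid'
python3 -m crank '{"travel":[[0,0,0.5],[0,0,2],[0,0,6],[0,0,10],[0,0,14]],"turn":[[0,0,0],[0,0,0],[0,0,0],[0,0,0],[0,0,0]],"gripper":[0.6,0.6,0.6,0.6,0.6]}' |grep -E 'pos|force|wid'
python3 -c "
from h import *;to(.4845,-.1293,.0514,77)"
```

```text
position: [0.5, -0.3082, 0.05]
force: [0.6, -0.5, 0.7]
grip_width: 0.0514
finger_force: 0.0
position: [0.5001, -0.3083, 0.0499]
force: [1.0, 0.2, 7.7]
grip_width: 0.0431
finger_force: 29.5
position: [0.4992, -0.3081, 0.1919]
force: [1.1, 0.4, -3.0]
grip_width: 0.0434
finger_force: 31.9
t 52.0 p [ 0.4992 -0.3081  0.1919] rpy [-180.    0.   77.] w 0.0434 F [ 1.1  0.4 -3. ] travel cm [ -1.47  17.88 -14.05] yaw 0.0 q7 0.56
```

Contact is expected near z = 0.0518.

```bash

python3 -m crank '{"travel":[[-0.5,4,0],[-1,9,0],[-1.5,13,0],[-1.5,16.5,0],[-1.5,17.9,0]],"turn":[[0,0,0],[0,0,0],[0,0,0],[0,0,0],[0,0,0]],"gripper":[0.6,0.6,0.6,0.6,0.6]}' >/dev/null
python3 -m crank '{"travel":[[0,0,-2],[0,0,-5],[0,0,-8],[0,0,-11],[0,0,-12]],"turn":[[0,0,0],[0,0,0],[0,0,0],[0,0,0],[0,0,0]],"gripper":[0.6,0.6,0.6,0.6,0.6]}' >/dev/null
python3 -m crank '{"travel":[[0,0,-0.1],[0,0,-0.2],[0,0,-0.3],[0,0,-0.4],[0,0,-0.4]],"turn":[[0,0,0],[0,0,0],[0,0,0],[0,0,0],[0,0,0]],"gripper":[0.6,0.6,0.6,0.6,0.6]}' >/dev/null
python3 -c "
from h import *;to(.4845,-.1293,.0518,77)"
```

```text
t 53.5 p [ 0.485  -0.1291  0.0659] rpy [180.  -0.  77.] w 0.043 F [ 0.  -0.3 -2.2] travel cm [-0.05 -0.02 -1.41] yaw -0.0 q7 0.38
```

```bash

python3 -m crank '{"travel":[[-0.05,0,-0.3],[-0.05,0,-0.6],[-0.05,0,-0.9],[-0.05,0,-1.1],[-0.05,0,-1.1]],"turn":[[0,0,0],[0,0,0],[0,0,0],[0,0,0],[0,0,0]],"gripper":[0.6,0.6,0.6,0.6,0.6]}' |grep -E 'pos|force'
python3 -m crank '{"travel":[[0,0,-0.05],[0,0,-0.1],[0,0,-0.15],[0,0,-0.2],[0,0,-0.2]],"turn":[[0,0,0],[0,0,0],[0,0,0],[0,0,0],[0,0,0]],"gripper":[0.6,0.6,0.6,0.6,0.6]}' |grep -E 'pos|force'
```

```text
position: [0.484, -0.1292, 0.054]
force: [-0.3, -0.1, -2.5]
finger_force: 31.8
position: [0.4842, -0.1291, 0.0524]
force: [0.3, -0.8, -3.2]
finger_force: 31.8
```

```bash

python3 -m crank '{"travel":[[0.03,0,-0.03],[0.03,0,-0.06],[0.03,0,-0.1],[0.03,0,-0.1],[0.03,0,-0.1]],"turn":[[0,0,0],[0,0,0],[0,0,0],[0,0,0],[0,0,0]],"gripper":[0.6,0.6,0.6,0.6,0.6]}' |grep -E 'pos|force'
```

```text
position: [0.4848, -0.1293, 0.0518]
force: [-0.7, 0.1, 9.7]
finger_force: 32.7
```

```bash

python3 -m crank '{"travel":[[0,0,0],[0,0,0],[0,0,0],[0,0,0],[0,0,0]],"turn":[[0,0,0],[0,0,0],[0,0,0],[0,0,0],[0,0,0]],"gripper":[0.45,0.4,0.35,0.3,0.25]}' |grep -E 'pos|force|wid'
python3 -m crank '{"travel":[[0,0,1],[0,0,3],[0,0,7],[0,0,11],[0,0,15]],"turn":[[0,0,0],[0,0,0],[0,0,0],[0,0,0],[0,0,0]],"gripper":[0.25,0.2,0.1,0,0]}' |grep -E 'pos|force'
python3 -m crank '{"travel":[[-1,-4,0],[-2,-8,0],[-3,-12,0],[-4,-16,0],[-5,-20,0]],"turn":[[0,0,0],[0,0,0],[0,0,0],[0,0,0],[0,0,0]],"gripper":[0,0,0,0,0]}' >/dev/null
python3 -m crank '{"travel":[[-1,-4,0],[-1,-7,0],[-1,-9,0],[-1,-9,0],[-1,-9,0]],"turn":[[0,0,0],[0,0,0],[0,0,0],[0,0,0],[0,0,0]],"gripper":[0,0,0,0,0]}' |grep -E 'pos|force'
python3 - <<'E'
from h import *
t=snap('top','topF');s=snap('scene','sceneF');o=load('scene0');ot=load('top0')
g=lambda d:cv2.cvtColor(d['pixels'],cv2.COLOR_RGB2GRAY).astype(np.float32)
for n,(r0,r1,c0,c1) in dict(bird=(155,215,205,245),vase=(164,205,244,272),candle=(232,266,268,312)).items():
    T=g(o)[r0:r1,c0:c1]; m=cv2.matchTemplate(g(s)[r0-6:r1+6,c0-6:c1+6],T,cv2.TM_CCOEFF_NORMED); print(n,cv2.minMaxLoc(m)[1],np.array(cv2.minMaxLoc(m)[3])-6,cv2.phaseCorrelate(T,g(s)[r0:r1,c0:c1]))
for n,(r0,r1,c0,c1) in dict(bird=(198,235,315,358),vase=(190,225,270,300),candle=(178,215,228,260)).items():
    print('top',n,cv2.phaseCorrelate(g(ot)[r0:r1,c0:c1],g(t)[r0:r1,c0:c1]))
h=cv2.cvtColor(t['pixels'],cv2.COLOR_RGB2HSV)
m=np.zeros((420,560),'u1');k=(h[...,2]<52)|(h[...,1]<60)|((h[...,2]>180))|((h[...,2]<95)&(h[...,1]<120)); 
cv2.imwrite('pics/l.png',np.hstack([cv2.resize(t['pixels'][160:265,120:200,::-1],None,fx=4,fy=4,interpolation=cv2.INTER_CUBIC),cv2.resize(t['pixels'][120:260,215:375,::-1],(480,420))]))
E
```

```text
position: [0.4845, -0.1292, 0.0514]
force: [0.2, 0.2, -0.6]
grip_width: 0.0642
finger_force: 0.0
position: [0.484, -0.1293, 0.2036]
force: [0.2, 1.3, 0.0]
finger_force: 0.0
position: [0.4242, -0.419, 0.2017]
force: [0.4, 0.0, 0.4]
finger_force: 0.0
bird 0.9733234643936157 [0 0] ((-0.20000420915742012, 0.14397081661882538), 0.9225983802477519)
vase 0.9918836951255798 [0 0] ((-0.059382256546886225, 0.7069664979755075), 1.0010990909293846)
candle 0.9808597564697266 [0 0] ((0.48521427067709055, -0.21626966664829084), 1.0020787330321324)
top bird ((0.49161407117993505, -0.2262215843544837), 1.0313751355806986)
top vase ((0.021503390775677644, -0.14533634279627705), 0.993823934925927)
top candle ((-0.04100535784495207, 0.13595005610378053), 0.9724161643534899)
```

View pics/l.png

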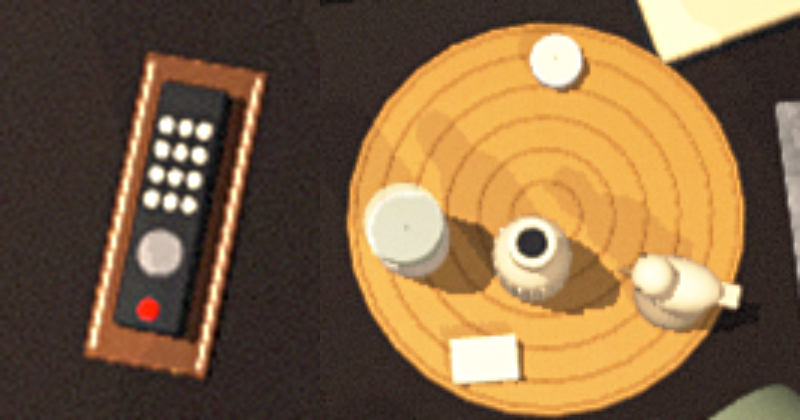

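The ornaments are back on their spots to under a pixel, and the remote lies on the leather mat. Remote corners: (163,80), (228,93), (180,333), (117,318). Leather corners: (150,52), (267,72), (205,378), (86,355). A last centring check follows.

```bash
python3 - <<'E'
from h import *
t=load('topF');A=lambda p:((p[0]+.5)/4-.5+120,(p[1]+.5)/4-.5+160)
for c,z in(([(163,80),(228,93),(180,333),(117,318)],.026),([(150,52),(267,72),(205,378),(86,355)],.004)):
    P=np.array([ray(t,*A(p),z)[:2] for p in c]);v=P[:2].mean(0)-P[2:].mean(0);print(P.mean(0),np.degrees(np.arctan2(v[1],v[0])),np.linalg.norm(v))
E
```

```text
[0.49867466 0.29799027] -9.157693399500756 0.15426407009328202
[0.49659091 0.2998518 ] -9.748338735292895 0.200035780184602
```

Centred to within about 2 mm and 0.6°, so I'm handing in.

```bash
python3 -c "
from workcell import bot;print(bot.job_done())"
```

```text
the job is handed in; nothing more can be done
None
```

The job is handed in: the remote lies face up and lengthwise on the leather mat, about 2–3 mm off centre, all three ornaments are back upright with under 1 pixel of shift in the camera views, the tealight was left alone, and the robot's time was about 56 s.

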